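# Hold the set-up square in the frame corner for tacking

## Task

Lift the lid of the tool case fully open until it rests on its stop, lift out the L-shaped square that lies inside, lay it flat on the bench in the inside corner of the two welded tubes and press it firmly into the corner so that the outer edges of both its legs bear on the tubes. Finish while still gripping the square and pressing it there, squarely against both tubes: do not let go. Leave the lid open and do not disturb the other things on the bench.

Things in the scene. Friction and masses are not known exactly. Their poses are not given: they have to be found in the camera images.
- case: Shallow grey metal case fixed to the bench, 190 x 260 mm outside (x by y), 78 mm high, walls and floor 5 mm thick. Origin: centre of its underside; z up; x points from the front edge (where the lid's handle is) to the hinge edge.
- lid (a joint): Angle of the case's lid: 0 shut, grows as it opens, 1.83 resting on its stop. The lid (190 x 260 x 6 mm, 0.35 kg, about 2 N at the handle to lift) falls shut if let go below about 1.45 and falls open onto the stop by itself beyond 1.55.
- lid_handle (a point): Middle of the lid's handle: a round steel bar 12 mm in diameter, 110 mm long along the case's y, on two thin posts near its ends. It stands 40 mm (bar centre) above the lid's outer face, 15 mm in from the front edge. It moves with the lid; its radius about the hinge is 181 mm.
- lid_hinge (a point): Middle of the hinge line (along the case's y), 95 mm along the case's +x from its origin and 78.5 mm up. When the lid is shut the handle is 175 mm along -x and 46 mm above this point; opening carries it up and over towards the case's +x.
- square: The square: a flat L of bare aluminium 10 mm thick, 0.35 kg more or less, two legs 120 mm long (outer edges) and 28 mm wide, joined by a diagonal brace carrying an upright grip bar. Origin: the outer corner of the L, on the underside; one leg's outer edge lies along +x from there, the other's along +y; z up. It lies flat on the floor of the case (5 mm above the bench), loose.
- square_grip (a point): Point on the square's grip bar, at x = 55, y = 55, z = 40 mm in the square's frame. The bar is 14 mm thick along the diagonal x = y, 46 mm long across it (parallel to the brace), from 10 to 56 mm above the underside: pinch it across its 14 mm.
- corner (a point): The inside corner of the tube frame, at bench level, axes as the tubes: tube_a's inner face runs along +x from this point, tube_b's inner face along +y; z up. The square seats with its origin at this point and its axes along these. The tubes are fixed.
- tube_a: Steel square tube 30 x 30 mm, lying on the bench, 150 mm long from the corner. Origin at the inside corner; its inner upright face is y = 0, running along +x; the tube is on the -y side.
- tube_b: Steel square tube 30 x 30 mm, 150 mm long from the corner. Origin at the inside corner; its inner upright face is x = 0, running along +y; the tube is on the -x side. On the bench the square drags with ordinary friction: borne down on hard, the bench and not the tubes takes the sideways push.
- phone: Bystander, leave alone: a black phone lying flat, 75 x 150 x 9 mm. Origin: centre of its underside.
- dish: Bystander, leave alone: a small steel dish, 84 mm across, 28 mm high. Origin: centre of its underside.
- cap: Bystander, leave alone: a small stepped black plastic cap, 34 mm across, 30 mm high. Origin: centre of its underside.
- filler_neck: Bystander, leave alone: a bent steel filler neck standing on a 100 mm rubber flange, about 130 mm high. Origin: centre of its underside.
- spray: Bystander, leave alone: an upright bottle, 70 mm across, 190 mm high. Origin: centre of its underside.
- marker1: Bystander, leave alone: a paint marker lying down, about 130 mm long, 14 mm thick. Origin: centre of its underside.
- marker2: Bystander, leave alone: another paint marker lying down, about 130 mm long, 14 mm thick. Origin: centre of its underside.
- seal: Bystander, leave alone: a flat rubber ring, 76 mm across, 9 mm high. Origin: centre of its underside.

How it is judged:
By the outcome, as a careful person would: the job done as asked, in the order asked, and still so for the second after the job is handed in, while the arm keeps its last pose, push and grip.
It also fails if it takes over 61 s, if anything falls off the work surface, if the arm or the gripper's body presses on something with over 40 N, if the wrist force passes 120 N, or if a joint passes its speed limit or range.

## Robot

A 6-joint arm with a two-finger parallel gripper is mounted at the origin on the work surface. World frame = base frame: x ahead of the robot, y to its left, z up, the work surface at z = 0. Lengths are in m, angles in rad, forces in N, time in s.
With the tool pointing down it reaches from about 0.3 to 0.875 m from the base axis. Payload 6.4 kg.
Tool frame: the origin (TCP) lies at the very end of the fingers, on their centre line; the grasp point (between the pads) lies 19 mm behind it; z points along the fingers, y is the direction in which the jaws open and shut (so a half turn about z gives the same grasp; the last joint's range is limited). The gripper opens to 85 mm and grips with 20 to 120 N. Pads are 22 mm wide; open, the fingers measure 114 mm over their backs; the gripper's body (76 mm by 85 mm) begins 54 mm behind the grasp point. The pads swing forward as they close: fully open they stand 13 mm farther back than shut.
Start: joints at [1.05, 0.181, 1.607, -0, 1.354, -0.206], TCP at [0.178, 0.547, 0.231] pointing down, gripper open.
Joint ranges: [-2.99, 2.99], [-0.89, 2.07], [0.3, 2.58], [-1.14, 4.28], [0, 2.63], [-3.12, 3.12]. Speed limits (rad/s): [2.57, 2.57, 3.01, 3.14, 3.14, 3.14].

## Interface

Orientations are given as a rotation vector (axis times angle).
In Python, from plant import r, viewer gives the robot as it stands.
- The arm moves only by the tool move_arm, never from a script. Its argument "moves" is text: rows parted by semicolons, each of 5 numbers parted by spaces: the closure in counts, from 0 (fully open) to 255 (shut), then the shift along the tool's x, y, z in cm, then the turn about the tool's z in rad. In form: hand tx ty tz roll; .... A call has 1 to 12 rows; each row shifts and turns the commanded pose from where the row before left it, along the tool's axes as they then stand; what a row does not reach is not made up. A row lasts 1/8 s, in which the tool goes at most 62.5 mm and 10.7 degrees, less where a joint would pass 70% of its speed; a pose out of reach is approached as far as the arm can. A call is refused whole if a number of a shift passes 6.25 or a number of a turn 0.188, either way. A call with a gripper value outside its range is refused whole. The fingers move at their own pace and stop on an object; the grip force is fixed at half the most. Time passes only in rows, so rows that do not move let the fingers close. It gives the time, the measured TCP pose, the force and the opening at its end, in the units of the state.
- r.sense(): the state, without advancing time (a new reading comes with each control period).
- viewer.grab_frame(name): name is "scene" or "top" or "wrist"; returns the picture (420x560x3 uint8, red, green, blue); there is no depth.
- viewer.get_calibration(name): a dict with "vfov" (degrees; the focal length in pixels is half the picture's height over the tangent of half this angle, whatever the lens; pixels are square), "cx", "cy" (the principal point, pixels), "eye" and "orientation" of the camera in the world; the wrist camera has in their place "mount" (4x4, takes a point from camera to tool coordinates, whose origin is the TCP and whose axes are the flange's). Camera axes: x right, y down, z forward; pixel columns grow to the right and rows downward; lengths in m; the calibration is good to about 2 mm. The wrist camera is an equidistant fisheye: a pixel r from the principal point sees the ray r / f radians off the axis. A picture is of the moment at which its call begins: read the wrist's pose just before it. get_calibration takes no time and is no camera call.
- r.close_job(): hands the job in, once; it reports no verdict.
The state is a dict: "time": time; "joint_pos": joint angles; "joint_vel": joint speeds; "effort": joint torques, N m; "ee_pos": TCP position; "tcp_rot": TCP orientation; "contact_force": force on the tool from outside, world axes, zero at the start; "wrist_torque": the same for the moment, N m; "grip_width": finger opening in m.
Only numpy, scipy, OpenCV 4.12 (cv2) and the standard library are available. Lean on these libraries where they do the work, as an engineer would, in place of code of your own. Each camera call takes 0.05 s, during which the arm holds its last target. There are 200 camera calls.

## Working session

There is one attempt and no reset: what is moved stays moved. The work goes in short steps, Python scripts to look and compute and a tool call to move; the robot and the scene stay as the last step left them, time stands still between calls to the robot, and variables do not carry over. Pictures are saved under pics/ and viewed, about 8 in all and at most 12, crops included, and the job is handed in when it is done.

Besides the shell and the picture viewer there is one more tool, called after "Emit:" as name(argument=value, ...) on one line, values as JSON. move_arm: Moves the arm, as the interface text tells. Its arguments: {"type":"object","properties":{"moves":{"type":"string"}},"required":["moves"]}

```bash
mkdir -p pics; ls; python3 - <<'E'
from plant import r, viewer
import cv2
print(r.sense())
for n in ("top","scene","wrist"):
    print(n,viewer.get_calibration(n))
for n in ("top","scene"):
    cv2.imwrite(f"pics/{n}0.png",cv2.resize(viewer.grab_frame(n)[:,:,::-1],(800,600),interpolation=cv2.INTER_CUBIC))
E
```

```text
pics
{'time': 0.0, 'joint_pos': array([ 1.04974134e+00,  1.81526461e-01,  1.60799884e+00, -1.84619749e-05,
        1.35377540e+00, -2.06334834e-01]), 'joint_vel': array([-1.75231675e-03,  1.73800524e-03,  6.48431660e-04, -3.40984442e-04,
        8.70402210e-05, -1.37272074e-03]), 'effort': array([ 4.40153544e-04, -4.44881666e+01, -3.51331079e+01, -3.35034219e-04,
        8.94569879e-03,  1.35784614e-05]), 'ee_pos': array([0.17772467, 0.5462764 , 0.23039677]), 'tcp_rot': array([-4.92224616e-01, -3.10219301e+00,  2.51710639e-03]), 'contact_force': array([-0.36074926,  0.01134173,  0.30089194]), 'wrist_torque': array([-0.00988402, -0.00780764, -0.00678247]), 'grip_width': 0.08514895702203783}
top {'vfov': 47.19050840135176, 'cx': 274.96412202618916, 'cy': 213.78476464780937, 'eye': array([ 0.39126176, -0.01537731,  1.39709992]), 'orientation': array([-2.13977859,  2.12921537, -0.15642865])}
scene {'vfov': 53.789297953300334, 'cx': 284.09918058099873, 'cy': 205.96353944301396, 'eye': array([ 1.41873906, -0.11248886,  1.26679264]), 'orientation': array([-1.98552492, -1.72443449,  0.56558496])}
wrist {'vfov': 65.70646984690485, 'cx': 275.4682929789281, 'cy': 210.89652475113732, 'mount': array([[ 6.53674794e-04, -9.52481350e-01, -3.04596210e-01,
         7.81625004e-02],
       [ 9.99999635e-01,  4.54929383e-04,  7.23458780e-04,
        -1.28362317e-03],
       [-5.50511229e-04, -3.04596572e-01,  9.52481299e-01,
        -1.43265695e-01],
       [ 0.00000000e+00,  0.00000000e+00,  0.00000000e+00,
         1.00000000e+00]])}
```

View pics/top0.png

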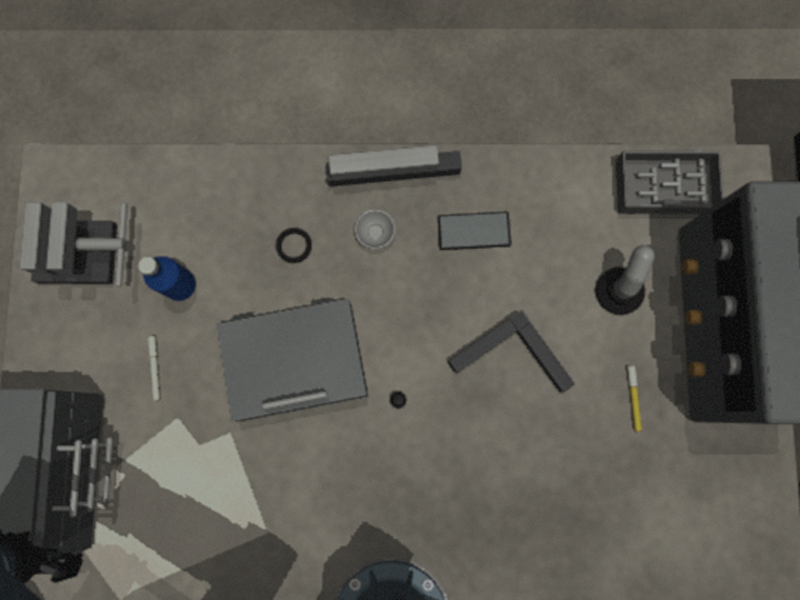

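View pics/scene0.png

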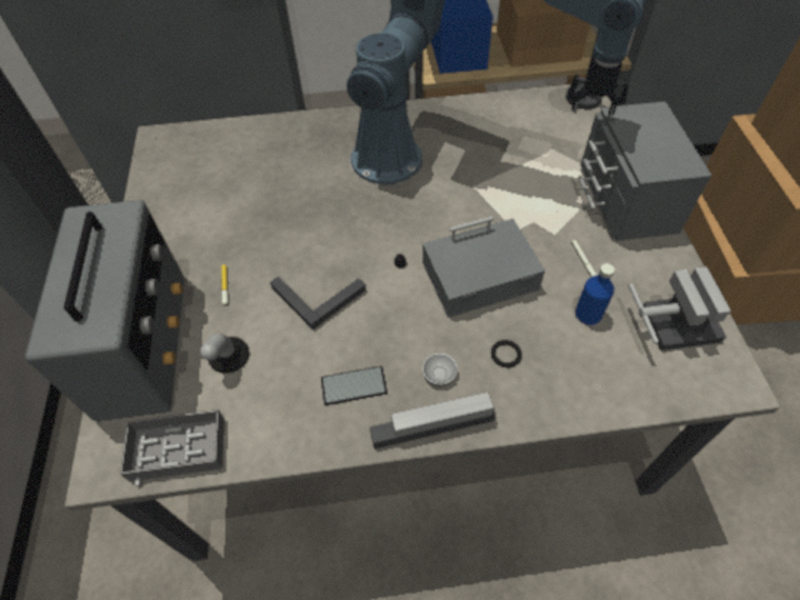

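```bash
cat > h.py <<'E'
from plant import r, viewer
import numpy as np, cv2
from scipy.spatial.transform import Rotation as R
def cam(n):
    c=viewer.get_calibration(n); f=210/np.tan(np.radians(c['vfov']/2)); return c,f
def unproj(n,u,v,z):
    c,f=cam(n); d=R.from_rotvec(c['orientation']).apply([(u-c['cx'])/f,(v-c['cy'])/f,1]); return c['eye']+d*(z-c['eye'][2])/d[2]
def proj(n,P):
    c,f=cam(n); p=R.from_rotvec(c['orientation']).inv().apply(np.atleast_2d(P)-c['eye']); return p[:,:2]/p[:,2:]*f+[c['cx'],c['cy']]
def save(name,img): cv2.imwrite('pics/'+name,img[:,:,::-1])
E
python3 - <<'E'
from h import *
I=np.mean([viewer.grab_frame('top') for _ in range(3)],0)
I=np.clip(I*1.8,0,255).astype(np.uint8)
a=cv2.resize(I[205:300,148:262],None,fx=5,fy=5,interpolation=cv2.INTER_CUBIC)
b=cv2.resize(I[212:280,308:408],None,fx=6,fy=6,interpolation=cv2.INTER_CUBIC)
save('case.png',a);save('tube.png',b); print(a.shape,b.shape)
E
```

```text
(475, 570, 3) (408, 600, 3)
```

View pics/case.png

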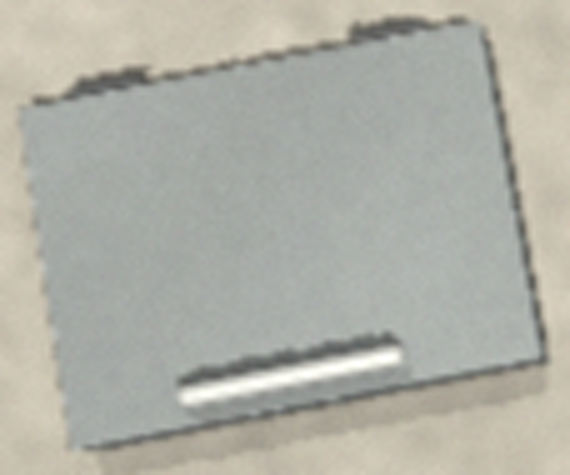

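View pics/tube.png

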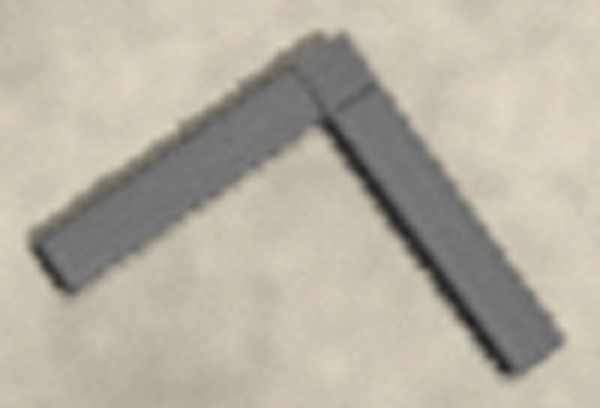

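```bash
cat >> h.py <<'E'
from scipy.optimize import least_squares
def fit(cam_,model,uv,x0):
    model=np.array(model,float);uv=np.array(uv,float)
    def W(p):
        c,s=np.cos(p[2]),np.sin(p[2]); return np.c_[p[0]+c*model[:,0]-s*model[:,1],p[1]+s*model[:,0]+c*model[:,1],model[:,2]]
    s=least_squares(lambda p:(proj(cam_,W(p))-uv).ravel(),x0); return s.x,s.fun.reshape(-1,2)
E
python3 - <<'E'
from h import *
def nat(p,o,k): return (np.array(p)+.5)/k-.5+np.array(o)
cp=nat([(22,105),(485,25),(545,360),(75,447),(182,398),(402,355)],(148,205),5)
# z up, x toward hinge (image up), y = image left
cm=[(.095,.13,.0845),(.095,-.13,.0845),(-.095,-.13,.0845),(-.095,.13,.0845),(-.08,.055,.1245),(-.08,-.055,.1245)]
p,e=fit('top',cm,cp,[.4,.2,0]);print('case',p,np.round(e,1).tolist())
tp=nat([(322,118),(72,292),(36,245),(515,374),(563,338)],(308,212),6)
tm=[(0,0,.03),(.15,0,.03),(.15,-.03,.03),(0,.15,.03),(-.03,.15,.03)]
q,e=fit('top',tm,tp,[.4,-.2,2.3]);print('tubes',q,np.round(e,1).tolist())
c,s=np.cos(p[2]),np.sin(p[2])
print('handle',p[:2]-.08*np.array([c,s]),'hinge',p[:2]+.095*np.array([c,s]))
b=r.sense();print(R.from_rotvec(b['tcp_rot']).as_matrix().round(3))
E
```

```text
case [0.49525673 0.19356278 0.18637087] [[0.0, 0.1], [0.2, -0.7], [0.1, 0.3], [-0.7, 0.4], [1.6, -0.6], [-1.1, 0.4]]
tubes [ 0.5600471  -0.2480184   2.18513903] [[0.5, -0.5], [-0.5, 0.6], [-0.7, -0.3], [0.1, 0.2], [0.6, 0.0]]
handle [0.41664208 0.17873927] hinge [0.58861163 0.21116569]
[[-0.951  0.31  -0.   ]
 [ 0.31   0.951 -0.001]
 [ 0.    -0.001 -1.   ]]
```

Emit:
move_arm(moves="0 -1.5 -4.8 -0.6 0;0 -1.5 -4.8 -0.6 0;0 -1.5 -4.8 -0.6 0;0 -1.6 -4.8 -0.6 0;0 -1.6 -4.7 -0.5 0;0 -4.4 -0.6 0 0;0 -4.4 -0.6 0 0;0 -4.4 -0.6 0 0;0 -4.4 -0.6 0 0;0 -4.4 -0.6 0 0;0 -4.4 -0.6 0 0")

```text
time: 1.62
ee_pos: [0.4184, 0.1788, 0.2603]
tcp_rot: [0.493, 3.102, 0.0]
contact_force: [0.2, 0.4, 0.2]
grip_width: 0.0856
```

Emit:
move_arm(moves="0 0 0 0 0.18;0 0 0 0 0.18;0 0 0 0 0.18;0 0 0 0 0.18;0 0 0 0 0.18;0 0 0 0 0.17;0 0 0 0 0;0 0 0 0 0")

```text
time: 2.62
ee_pos: [0.4171, 0.1797, 0.2603]
tcp_rot: [-2.002, -2.421, 0.0]
contact_force: [-0.2, -0.3, 0.3]
grip_width: 0.0854
```

```bash
cat >> h.py <<'E'
def wpose():
    s=r.sense(); return np.array(s['ee_pos']),R.from_rotvec(s['tcp_rot']).as_matrix()
def wunproj(u,v,z,p,Rm):
    c,f=cam('wrist'); M=c['mount']; a=np.array([u-c['cx'],v-c['cy']]); rr=np.hypot(*a); th=rr/f
    d=np.r_[np.sin(th)*a/max(rr,1e-9),np.cos(th)]
    d=Rm@(M[:3,:3]@d); o=p+Rm@M[:3,3]; return o+d*(z-o[2])/d[2]
def wproj(P,p,Rm):
    c,f=cam('wrist'); M=c['mount']; q=(np.atleast_2d(P)-p)@Rm; q=(q-M[:3,3])@M[:3,:3]
    n=np.hypot(q[:,0],q[:,1]); th=np.arctan2(n,q[:,2]); return q[:,:2]/n[:,None]*(th*f)[:,None]+[c['cx'],c['cy']]
def wf(): 
    c=viewer.get_calibration('wrist'); return c
def toolshift(target):
    p,Rm=wpose(); return Rm.T@(np.array(target)-p)*100
def state():
    s=r.sense(); print('t',round(s['time'],2),'p',s['ee_pos'].round(4),'F',s['contact_force'].round(1),'w',round(s['grip_width'],4),'yaw_y',round(np.arctan2(*wpose()[1][[1,0],1]),3))
E
python3 - <<'E'
from h import *
state(); p,Rm=wpose(); I=viewer.grab_frame('wrist')
save('w1.png',cv2.resize(I,(800,600),interpolation=cv2.INTER_CUBIC))
P=[]
c,s=np.cos(.1864),np.sin(.1864)
for x,y,z in [(-.08,.055,.1245),(-.08,-.055,.1245),(-.095,.13,.0845),(-.095,-.13,.0845)]:
    P.append([.49526+c*x-s*y,.19356+s*x+c*y,z])
print((wproj(P,p,Rm)*800/560).round(0))
E
```

```text
t 2.62 p [0.4171 0.1797 0.2603] F [-0.2 -0.3  0.3] w 0.0854 yaw_y 0.189
[[394. 196.]
 [393. 364.]
 [372.  82.]
 [374. 426.]]
```

View pics/w1.png

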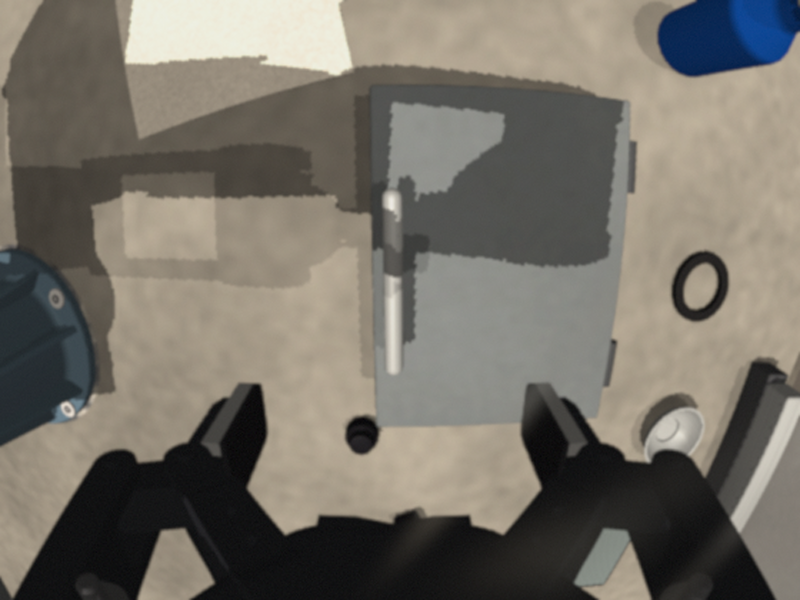

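Emit:
move_arm(moves="0 0 0 3.2 0;0 0 0 3.2 0;0 0 0 3.2 0;0 0 0 3.2 0;0 0 0 2.6 0;0 0 0 0 0;255 0 0 0 0;255 0 0 0 0;255 0 0 0 0;255 0 0 0 0;255 0 0 0 0;255 0 0 0 0")

```text
time: 4.18
ee_pos: [0.4165, 0.1796, 0.1069]
tcp_rot: [-2.004, -2.418, 0.002]
contact_force: [-5.4, -0.8, 7.7]
grip_width: 0.0099
```

Emit:
move_arm(moves="255 0 0.88 -2.56 0;255 0 1.26 -2.41 0;255 0 1.6 -2.18 0;255 0 1.91 -1.93 0")

```text
time: 4.68
ee_pos: [0.4679, 0.1899, 0.197]
tcp_rot: [-1.999, -2.413, 0.015]
contact_force: [-18.6, -2.7, 13.7]
grip_width: 0.0097
```

Emit:
move_arm(moves="255 0 1.98 -1.81 0;255 0 2.4 -1.28 0;255 0 2.55 -0.95 0;255 0 2.67 -0.55 0")

```text
time: 5.18
ee_pos: [0.5669, 0.2094, 0.2446]
tcp_rot: [-2.003, -2.418, -0.002]
contact_force: [-4.5, 5.0, 0.6]
grip_width: 0.0095
```

Emit:
move_arm(moves="255 0 2.71 -0.1 0;255 0 2.69 0.3 0;255 0 2.62 0.7 0;255 0 1.7 0.7 0;255 0 0 0 0")

```text
time: 5.8
ee_pos: [0.6635, 0.2284, 0.2276]
tcp_rot: [-2.003, -2.419, -0.006]
contact_force: [-0.4, 6.6, 4.5]
grip_width: 0.0097
```

```bash
python3 - <<'E'
from h import *
state()
c=np.array([np.cos(.1864),np.sin(.1864)]);h=np.array([.5886,.2112])
p,_=wpose(); print('rel hinge',(p[:2]-h)@c, p[2]+.019-.0785)
I=viewer.grab_frame('scene'); I=np.clip(I*1.6,0,255).astype(np.uint8)
save('s1.png',cv2.resize(I[100:310,260:460],(760,798))[:600])
E
```

```text
t 5.8 p [0.6635 0.2284 0.2276] F [-0.4  6.6  4.5] w 0.0097 yaw_y 0.187
rel hinge 0.07675165398697935 0.16805396626689645
```

View pics/s1.png

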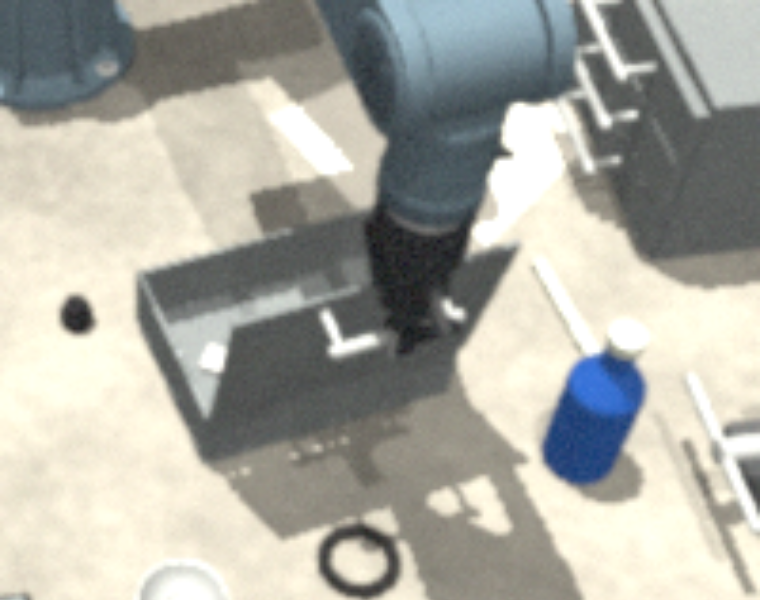

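Emit:
move_arm(moves="255 0 0.6 0.3 0;255 0 0.6 0.4 0;255 0 0 0 0")

```text
time: 6.22
ee_pos: [0.6749, 0.2304, 0.221]
tcp_rot: [-2.003, -2.42, -0.006]
contact_force: [0.3, 7.0, 3.1]
grip_width: 0.0094
```

Emit:
move_arm(moves="175 0 0 0 0;175 0 0 0 0;175 0 0 0 0;175 0 0 0 0")

```text
time: 6.72
ee_pos: [0.6743, 0.2279, 0.2199]
tcp_rot: [-2.006, -2.418, 0.0]
contact_force: [1.2, 0.5, -0.0]
grip_width: 0.0265
```

Emit:
move_arm(moves="175 0 0 -2 0;175 0 0 -3 0;175 0 0 -3 0;175 0 0 -3 0;175 0 -5 0 0;175 0 -5 0 0;175 0 -5 0 0;100 0 -5 0 0;0 0 -2 0 0;0 0 0 0 0;0 0 0 0 0")

```text
time: 8.1
ee_pos: [0.459, 0.1874, 0.331]
tcp_rot: [2.005, 2.417, 0.002]
contact_force: [0.4, -0.1, 1.0]
grip_width: 0.0854
```

```bash
python3 - <<'E'
from h import *
state(); p,Rm=wpose(); I=viewer.grab_frame('wrist'); print(p.tolist(),Rm.round(4).tolist())
np.savez('w2.npz',p=p,R=Rm,I=I)
I=np.clip(I*1.5,0,255).astype(np.uint8)
save('w2.png',cv2.resize(I,(800,600),interpolation=cv2.INTER_CUBIC))
E
```

```text
t 8.1 p [0.459  0.1874 0.331 ] F [ 0.4 -0.1  1. ] w 0.0854 yaw_y 0.186
[0.4590280122216153, 0.18739896868201408, 0.3310370653447243] [[-0.1847, 0.9828, 0.0019], [0.9828, 0.1847, 0.0002], [-0.0002, 0.0019, -1.0]]
```

View pics/w2.png

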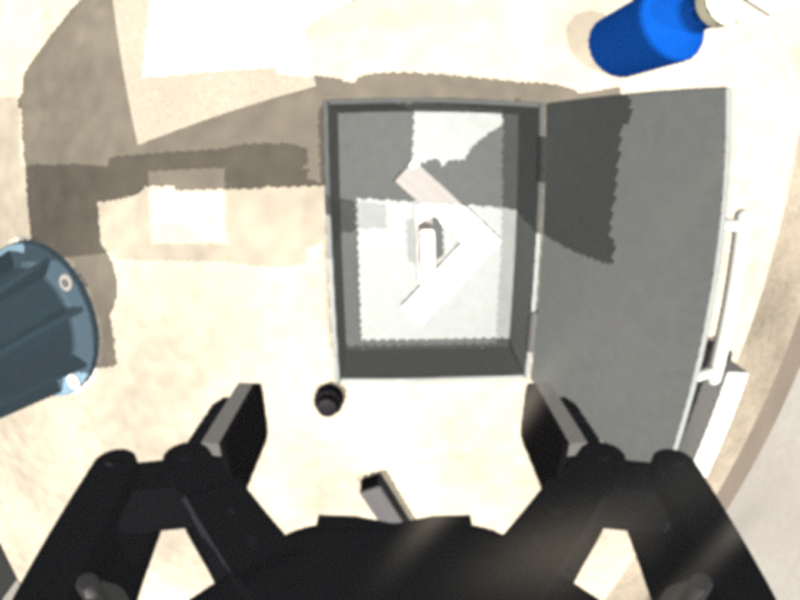

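```bash
python3 - <<'E'
from h import *
I=np.load('w2.npz')['I']; a=I[105:230,265:375]
save('w2c.png',cv2.resize(cv2.convertScaleAbs(a,alpha=1.0),None,fx=5,fy=4.8,interpolation=cv2.INTER_CUBIC)) if 0 else save('w2c.png',cv2.resize(a,(528,600),interpolation=cv2.INTER_CUBIC))
E
```

```text
(no output)
```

View pics/w2c.png

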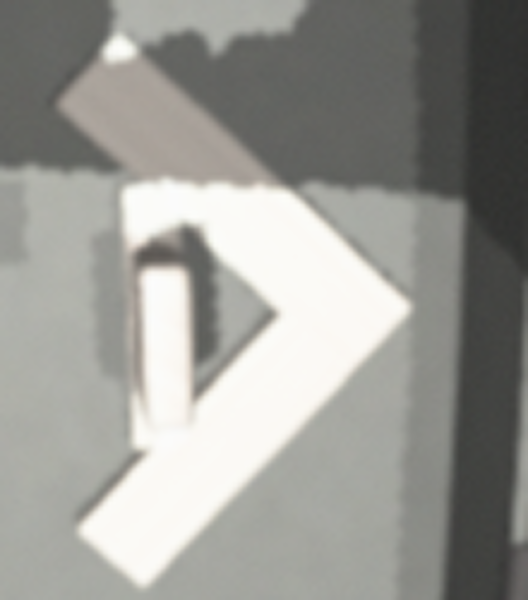

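```bash
cat >> h.py <<'E'
def wfit(model,uv,x0,p,Rm):
    model=np.array(model,float);uv=np.array(uv,float)
    def W(q):
        c,s=np.cos(q[2]),np.sin(q[2]); return np.c_[q[0]+c*model[:,0]-s*model[:,1],q[1]+s*model[:,0]+c*model[:,1],model[:,2]]
    s=least_squares(lambda q:(wproj(W(q),p,Rm)-uv).ravel(),x0); return s.x,s.fun.reshape(-1,2)
E
python3 - <<'E'
from h import *
d=np.load('w2.npz'); p,Rm=d['p'],d['R']
px=np.array([(412,308),(125,35),(57,103),(145,588),(78,530),(283,313),(140,265),(188,265),(190,428),(145,430)],float)
uv=(px+.5)/4.8-.5+[265,105]
k=2**-.5
g=lambda a,b:(.055+a*k+b*k*-1,.055+a*k+b*k,.061) # a along diagonal, b toward +y leg
m=[(0,0,.015),(.12,0,.015),(.12,.028,.015),(0,.12,.015),(.028,.12,.015),(.028,.028,.015),g(.007,-.023),g(-.007,-.023),g(-.007,.023),g(.007,.023)]
q,e=wfit(m,uv,[.55,.2,2.5],p,Rm);print(q,e.round(1).tolist())
q2,e=wfit(m[:6],uv[:6],q,p,Rm);print('L only',q2)
q3,e=wfit(m[6:],uv[6:],q,p,Rm);print('grip only',q3)
for Q in(q,q2,q3):
    c,s=np.cos(Q[2]),np.sin(Q[2]); G=Q[:2]+[.055*(c-s),.055*(c+s)]; print('grip',G,'diag yaw',Q[2]+np.pi/4-np.pi)
# case corner check: rim back... front-left top rim
print(toolshift([*G,.331]))
E
```

```text
[0.56714044 0.20213291 2.59030775] [[-0.2, 0.1], [-0.7, -0.2], [-0.1, 0.2], [-0.6, -0.7], [-0.3, -0.4], [-0.0, -0.1], [-0.2, 0.2], [0.7, -0.2], [1.2, 0.4], [0.0, 0.4]]
L only [0.56763398 0.20210412 2.59185221]
grip only [0.56670102 0.20150825 2.57993375]
grip [0.49148055 0.18408905] diag yaw 0.23411326436954738
grip [0.49200205 0.18394344] diag yaw 0.23565772149756858
grip [0.49085802 0.18425025] diag yaw 0.22373926155349944
[-0.8965271   3.06635678 -0.03710034]
```

Emit:
move_arm(moves="0 -0.9 3.1 0 -0.048;0 0 0 5 0;0 0 0 5 0;0 0 0 5 0;0 0 0 5 0;0 0 0 4 0;0 0 0 3 0;0 0 0 2 0;0 0 0 1.5 0;0 0 0 0.2 0;0 0 0 0 0")

```text
time: 9.52
ee_pos: [0.4909, 0.1844, 0.0234]
tcp_rot: [1.947, 2.465, 0.001]
contact_force: [0.1, -0.0, 0.7]
grip_width: 0.0854
```

Emit:
move_arm(moves="255 0 0 0 0;255 0 0 0 0;255 0 0 0 0;255 0 0 0 0;255 0 0 0 0;255 0 0 0 0;255 0 0 0 0")

```text
time: 10.4
ee_pos: [0.4908, 0.1844, 0.0235]
tcp_rot: [1.947, 2.465, 0.001]
contact_force: [0.5, 0.5, 4.5]
grip_width: 0.013
```

Emit:
move_arm(moves="255 0 0 -1 0;255 0 0 -2 0;255 0 0 -4 0;255 0 0 -4 0;255 0 0 -4 0;255 0 0 -3 0;255 0 0 -2 0;255 0 0 0 0")

```text
time: 11.4
ee_pos: [0.4905, 0.1843, 0.224]
tcp_rot: [1.946, 2.465, 0.002]
contact_force: [-0.4, 0.1, -4.8]
grip_width: 0.0135
```

Emit:
move_arm(moves="255 -2 -0.7 0 0;255 -4.4 -1.4 0 0;255 -4.7 -1.5 0 0;255 -4.7 -1.5 0 0;255 -4.7 -1.5 0 0;255 -4.7 -1.5 0 0;255 -4.7 -1.5 0 0;255 -4.7 -1.5 0 0;255 -3 -1 0 0;255 -2 -0.6 0 0;255 0 0 0 0.13")

```text
time: 12.78
ee_pos: [0.4578, -0.2311, 0.2216]
tcp_rot: [-2.107, -2.327, 0.0]
contact_force: [-0.3, -0.9, -5.0]
grip_width: 0.0134
```

Emit:
move_arm(moves="255 0 0 0 0.13;255 0 0 0 0.14;255 0 0 4 0;255 0 0 4 0;255 0 0 0 0;255 0 0 0 0")

```text
time: 13.52
ee_pos: [0.4591, -0.2304, 0.1439]
tcp_rot: [2.397, 2.03, 0.0]
contact_force: [-0.1, 0.0, -4.5]
grip_width: 0.0134
```

```bash
python3 - <<'E'
from h import *
state(); p,Rm=wpose(); I=viewer.grab_frame('wrist'); np.savez('w3.npz',p=p,R=Rm,I=I)
save('w3.png',cv2.resize(np.clip(I*1.4,0,255).astype(np.uint8),(800,600),interpolation=cv2.INTER_CUBIC))
E
```

```text
t 13.53 p [ 0.4591 -0.2304  0.1439] F [-0.1  0.  -4.5] w 0.0134 yaw_y -0.166
```

View pics/w3.png

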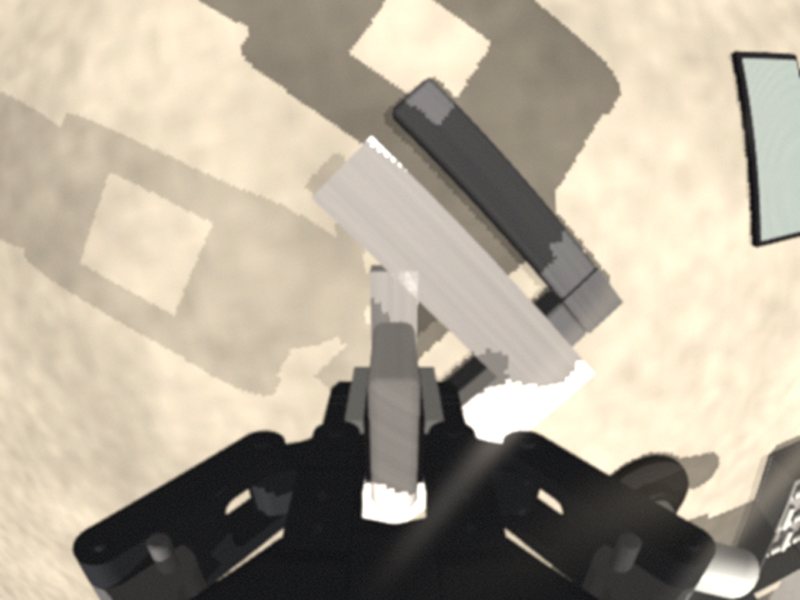

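```bash
python3 - <<'E'
from h import *
d=np.load('w3.npz'); I=d['I'][45:275,210:450]
a=cv2.resize(np.clip(I*1.8,0,255).astype(np.uint8),(624,598),interpolation=cv2.INTER_CUBIC); save('w3c.png',a)
# predicted tube points in crop pixels
C=np.array([.56005,-.24802]);t=2.18514;c,s=np.cos(t),np.sin(t)
for x,y,z in [(0,0,.03),(.15,0,.03),(.15,-.03,.03),(.15,0,0),(-.03,-.03,.03)]:
    print((x,y,z),((wproj([[C[0]+c*x-s*y,C[1]+s*x+c*y,z]],d['p'],d['R'])-[210,45])*2.6).round())
E
```

```text
(0, 0, 0.03) [[479. 418.]]
(0.15, 0, 0.03) [[161.  74.]]
(0.15, -0.03, 0.03) [[233.   8.]]
(0.15, 0, 0) [[162.  84.]]
(-0.03, -0.03, 0.03) [[589. 419.]]
```

View pics/w3c.png

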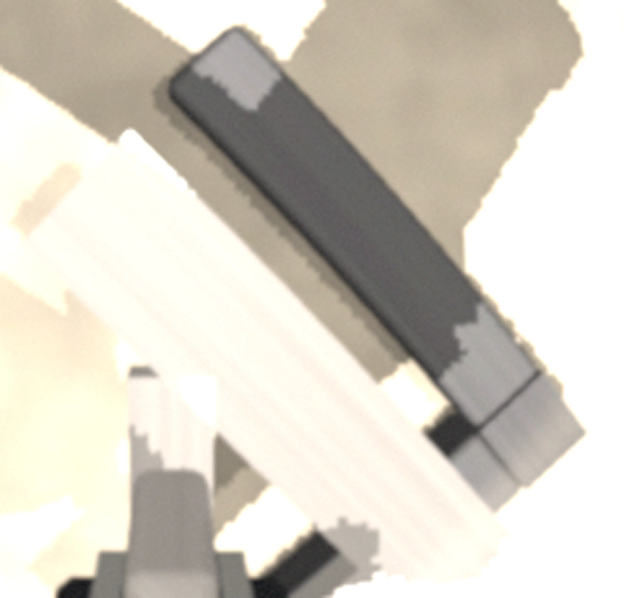

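```bash
python3 - <<'E'
from h import *
d=np.load('w3.npz'); p,Rm=d['p'],d['R']
nat=lambda q:(np.array(q,float)+.5)/2.6-.5+[210,45]
t,e=wfit([(0,0,.03),(.15,0,.03),(.15,-.03,.03),(-.03,-.03,.03)],nat([(479,432),(172,92),(238,28),(585,432)]),[.56,-.248,2.185],p,Rm);print('tube',t,e.round(1).tolist())
u=np.vstack([nat([(130,130),(28,232)]),[[415.1,259.7]]])
z=p[2]-.0185+.01
q,e=wfit([(.12,0,z),(.12,.028,z),(0,0,z)],u,[.53,-.24,2.185],p,Rm);print('sq',q,e.round(1).tolist())
# expected from grasp: in the case the square was at (.5671,.2021,2.590) w/ tcp (.4908,.1844), yaw_y .2297
_=R.from_rotvec([1.947,2.465,.001]).as_matrix()
y0=np.arctan2(_[1,1],_[0,1]); y1=np.arctan2(Rm[1,1],Rm[0,1]); a=y1-y0
M=np.array([[np.cos(a),-np.sin(a)],[np.sin(a),np.cos(a)]])
print('expected sq',p[:2]+M@(np.array([.5671,.2021])-[.4908,.1844]),2.590+a)
c,s=np.cos(t[2]),np.sin(t[2]); print('rel in corner frame',np.array([[c,s],[-s,c]])@(q[:2]-t[:2]),q[2]-t[2])
c,s=np.cos(t[2]),np.sin(t[2]); print('tube_a dir in tool xy',(Rm.T@[c,s,0]).round(3))
E
```

```text
tube [ 0.56007058 -0.25351814  2.18023344] [[0.6, 0.9], [-2.0, -0.3], [0.3, -1.4], [1.8, 1.4]]
sq [ 0.53545021 -0.24350889  2.18536186] [[1.4, -1.8], [-1.6, 1.7], [0.2, 0.3]]
expected sq [ 0.53626841 -0.2437887 ] 2.1907450957227663
rel in corner frame [0.02230014 0.01445862] 0.0051284188330011915
tube_a dir in tool xy [ 0.714 -0.7   -0.001]
```

Emit:
move_arm(moves="255 0 0 3 0;255 0 0 3 0;255 0 0 3 0;255 0 0 2 0;255 0 0 1 0;255 0 0 0.2 0;255 0 0 0 0;255 0 0 0 0")

```text
time: 14.58
ee_pos: [0.4592, -0.2309, 0.022]
tcp_rot: [2.396, 2.028, 0.0]
contact_force: [-0.1, 0.2, -3.8]
grip_width: 0.0133
```

Emit:
move_arm(moves="255 0 0 0.1 0;255 0 0 0.1 0;255 0 0 0 0;255 0 0 0 0")

```text
time: 15.08
ee_pos: [0.4585, -0.2303, 0.0189]
tcp_rot: [-2.398, -2.029, 0.0]
contact_force: [-0.2, -0.7, -4.0]
grip_width: 0.0131
```

Emit:
move_arm(moves="255 0 0 0.1 0;255 0 0 0 0;255 0 0 0 0")

```text
time: 15.45
ee_pos: [0.4586, -0.2304, 0.0184]
tcp_rot: [2.398, 2.03, -0.0]
contact_force: [-3.2, 2.3, 5.7]
grip_width: 0.0132
```

Emit:
move_arm(moves="255 0 0 -0.05 0;255 0 0.5 0 0;255 0 0.5 0 0;255 0 0.4 0 0;255 0 0 0 0;255 0 0 0 0")

```text
time: 16.2
ee_pos: [0.4729, -0.2329, 0.0185]
tcp_rot: [2.397, 2.029, 0.001]
contact_force: [1.4, 0.4, -2.9]
grip_width: 0.0133
```

Emit:
move_arm(moves="255 0.14 0.14 0 0;255 0.14 0.14 0 0;255 0 0 0 0")

```text
time: 16.58
ee_pos: [0.4757, -0.2302, 0.0185]
tcp_rot: [2.398, 2.03, 0.0]
contact_force: [-0.2, 0.7, -1.4]
grip_width: 0.0132
```

Emit:
move_arm(moves="255 0.07 0.07 0 0;255 0.07 0.07 0 0;255 0 0 0 0")

```text
time: 16.95
ee_pos: [0.4767, -0.2294, 0.0185]
tcp_rot: [-2.398, -2.029, 0.001]
contact_force: [-5.0, -2.9, 1.1]
grip_width: 0.0135
```

Emit:
move_arm(moves="255 -0.14 0.14 0 0;255 -0.14 0.14 0 0;255 -0.14 0.14 0 0;255 0 0 0 0")

```text
time: 17.45
ee_pos: [0.4779, -0.2316, 0.0187]
tcp_rot: [-2.391, -2.026, 0.003]
contact_force: [-15.7, 7.9, 17.1]
grip_width: 0.0132
```

Emit:
move_arm(moves="255 -0.1 0.1 0 0;255 0 0 0 0")

```text
time: 17.7
ee_pos: [0.4785, -0.2325, 0.0187]
tcp_rot: [-2.391, -2.025, 0.003]
contact_force: [-16.8, 9.4, 19.7]
grip_width: 0.0134
```

Emit:
move_arm(moves="255 0 0 -0.1 0;255 0 0 0 0;255 0 0 0 0")

```text
time: 18.08
ee_pos: [0.4796, -0.2339, 0.0188]
tcp_rot: [-2.394, -2.027, 0.002]
contact_force: [-7.1, 1.7, 2.2]
grip_width: 0.0136
```

```bash
cat >> h.py <<'E'
def cf(t=2.183):
    s=r.sense();F=s['contact_force'];T=s['wrist_torque'];c,S=np.cos(t),np.sin(t)
    print('Fx_c',round(F[0]*c+F[1]*S,1),'Fy_c',round(-F[0]*S+F[1]*c,1),'Fz',F[2].round(1),'T',T.round(2)); state()
    Rm=wpose()[1]; print('z axis',Rm[:,2].round(4))
    p=s['ee_pos'];d=p[:2]-[.4586,-.2304];print('travel toward tube_b, tube_a mm',-1000*(d@[c,S]),-1000*(d@[-S,c]))
E
python3 -c "
from h import *
cf()"
```

```text
Fx_c 5.5 Fy_c 4.8 Fz 2.2 T [0.25 0.91 0.02]
t 18.07 p [ 0.4796 -0.2339  0.0188] F [-7.1  1.7  2.2] w 0.0136 yaw_y -0.166
z axis [-0.004   0.0027 -1.    ]
travel toward tube_b, tube_a mm 14.890042240750425 15.17707067250099
```

Emit:
move_arm(moves="255 0 0 -0.06 0;255 -0.14 0.14 0 0;255 0 0 0 0;255 0 0 0 0")

```text
time: 18.58
ee_pos: [0.4816, -0.2364, 0.0193]
tcp_rot: [-2.396, -2.028, 0.001]
contact_force: [-5.6, -1.3, -6.1]
grip_width: 0.0132
```

```bash
python3 -c "
from h import *
cf()"
```

```text
Fx_c 2.1 Fy_c 5.3 Fz -6.1 T [-0.15  0.99 -0.01]
t 18.57 p [ 0.4816 -0.2364  0.0193] F [-5.6 -1.3 -6.1] w 0.0132 yaw_y -0.166
z axis [-0.0022  0.0012 -1.    ]
travel toward tube_b, tube_a mm 18.108779580882903 15.374433062057578
```

Emit:
move_arm(moves="255 -0.14 0.14 0 0;255 0 0 0 0;255 0 0 0 0")

```text
time: 18.95
ee_pos: [0.4827, -0.2376, 0.0193]
tcp_rot: [-2.396, -2.027, 0.001]
contact_force: [-6.2, 2.0, -4.0]
grip_width: 0.0135
```

```bash
python3 -c "
from h import *
cf()"
```

```text
Fx_c 5.2 Fy_c 3.9 Fz -4.0 T [ 0.12  1.2  -0.25]
t 18.95 p [ 0.4827 -0.2376  0.0193] F [-6.2  2.  -4. ] w 0.0135 yaw_y -0.167
z axis [-0.0024  0.002  -1.    ]
travel toward tube_b, tube_a mm 19.70814618833092 15.554840680755259
```

Emit:
move_arm(moves="255 -0.1 0.1 0 0;255 0 0 0 0;255 0 0 0 0")

```text
time: 19.32
ee_pos: [0.4829, -0.2377, 0.0192]
tcp_rot: [-2.395, -2.025, 0.0]
contact_force: [-6.4, 5.5, -0.9]
grip_width: 0.0131
```

```bash
python3 -c "
from h import *
cf()"
```

```text
Fx_c 8.1 Fy_c 2.1 Fz -0.9 T [ 0.62  1.41 -0.6 ]
t 19.32 p [ 0.4829 -0.2377  0.0192] F [-6.4  5.5 -0.9] w 0.0131 yaw_y -0.167
z axis [-0.0037  0.004  -1.    ]
travel toward tube_b, tube_a mm 19.949402999848903 15.730495686596548
```

Emit:
move_arm(moves="255 0 0 0 0.006;255 0 0 0 0;255 0 0 0 0")

```text
time: 19.7
ee_pos: [0.4831, -0.2378, 0.0192]
tcp_rot: [-2.401, -2.019, 0.0]
contact_force: [-6.1, 4.1, -0.4]
grip_width: 0.0134
```

```bash
python3 -c "
from h import *
cf()"
```

```text
Fx_c 6.8 Fy_c 2.7 Fz -0.4 T [ 0.69  1.26 -0.38]
t 19.7 p [ 0.4831 -0.2378  0.0192] F [-6.1  4.1 -0.4] w 0.0134 yaw_y -0.173
z axis [-0.0034  0.0037 -1.    ]
travel toward tube_b, tube_a mm 20.094163476548143 15.801960614778146
```

Emit:
move_arm(moves="255 0.07 0.07 0.03 0.004;255 0 0 0 0;255 0 0 0 0")

```text
time: 20.08
ee_pos: [0.4832, -0.2378, 0.019]
tcp_rot: [-2.404, -2.014, 0.003]
contact_force: [-9.8, 2.1, 0.9]
grip_width: 0.0136
```

```bash
python3 -c "
from h import *
cf()"
```

```text
Fx_c 7.4 Fy_c 6.8 Fz 0.9 T [ 0.3   1.87 -0.15]
t 20.07 p [ 0.4832 -0.2378  0.019 ] F [-9.8  2.1  0.9] w 0.0136 yaw_y -0.176
z axis [-0.0048  0.003  -1.    ]
travel toward tube_b, tube_a mm 20.17288307882015 15.907263401808557
```

Emit:
move_arm(moves="255 0 0.15 0 0.004;255 0 0 0 0;255 0 0 0 0")

```text
time: 20.45
ee_pos: [0.4832, -0.2378, 0.019]
tcp_rot: [-2.405, -2.009, 0.006]
contact_force: [-18.3, 2.5, 6.6]
grip_width: 0.0136
```

```bash
python3 -c "
from h import *
cf()"
```

```text
Fx_c 12.5 Fy_c 13.5 Fz 6.6 T [ 0.36  2.61 -0.01]
t 20.45 p [ 0.4832 -0.2378  0.019 ] F [-18.3   2.5   6.6] w 0.0136 yaw_y -0.179
z axis [-0.0079  0.0038 -1.    ]
travel toward tube_b, tube_a mm 20.1653201141067 15.898997355580317
```

Emit:
move_arm(moves="255 0 0.15 0 0.004;255 0 0 0 0;255 0 0 0 0")

```text
time: 20.82
ee_pos: [0.4832, -0.2377, 0.019]
tcp_rot: [-2.406, -2.003, 0.009]
contact_force: [-25.1, 2.9, 13.5]
grip_width: 0.0132
```

```bash
python3 -c "
from h import *
cf()"
```

```text
Fx_c 16.8 Fy_c 18.8 Fz 13.5 T [0.28 3.44 0.25]
t 20.82 p [ 0.4832 -0.2377  0.019 ] F [-25.1   2.9  13.5] w 0.0132 yaw_y -0.182
z axis [-0.0112  0.0046 -0.9999]
travel toward tube_b, tube_a mm 20.114964593511576 15.903051846383235
```

Emit:
move_arm(moves="255 0 0 -0.06 -0.003;255 0 0 0 0;255 0 0 0 0")

```text
time: 21.2
ee_pos: [0.4832, -0.2377, 0.019]
tcp_rot: [-2.404, -2.006, 0.008]
contact_force: [-24.0, 2.3, 7.3]
grip_width: 0.0139
```

```bash
python3 - <<'E'
from h import *
cf(); p,Rm=wpose(); I=viewer.grab_frame('wrist'); np.savez('w4.npz',p=p,R=Rm,I=I)
g=lambda a:np.clip(a*1.0,0,255).astype(np.uint8)
save('w4.png',cv2.resize(g(I[40:320,190:480]),(621,600),interpolation=cv2.INTER_CUBIC))
E
```

```text
Fx_c 15.7 Fy_c 18.3 Fz 7.3 T [0.06 3.13 0.09]
t 21.2 p [ 0.4832 -0.2377  0.019 ] F [-24.    2.3   7.3] w 0.0139 yaw_y -0.18
z axis [-0.0109  0.0047 -0.9999]
travel toward tube_b, tube_a mm 20.112180048456555 15.897579414215688
```

View pics/w4.png

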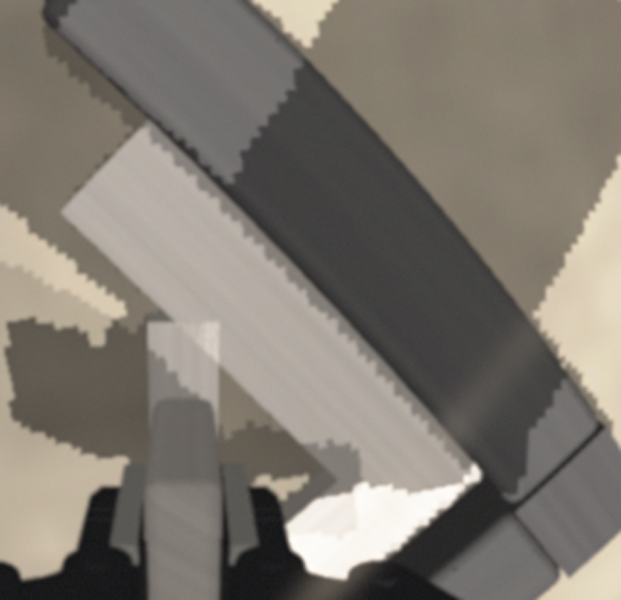

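```bash
python3 - <<'E'
from h import *
d=np.load('w4.npz');p,Rm=d['p'],d['R'];k=621/290
n=lambda q:(np.array(q)+.5)/k-.5+[190,40]
A,B=[wunproj(*n(q),.01,p,Rm) for q in((150,125),(481,474))]
C,D=[wunproj(*n(q),.03,p,Rm) for q in((50,24),(512,506))]
an=lambda a,b:np.arctan2(*(a-b)[[1,0]])
print('len sq',np.linalg.norm(A-B),'yaw',an(A,B),'tube len',np.linalg.norm(C-D),'yaw',an(C,D))
u=(C-D)[:2]/np.linalg.norm((C-D)[:2]);nrm=np.array([-u[1],u[0]])
print('gap mm end, corner',1000*(A-D)[:2]@nrm,1000*(B-D)[:2]@nrm, 'corner along',1000*(B-D)[:2]@u)
# brightness-based points along tube edge could refine
E
```

```text
len sq 0.11855460332980994 yaw 2.1824250040421314 tube len 0.14394893853162116 yaw 2.179197628713786
gap mm end, corner 1.308372889360087 0.9257533517369266 corner along -0.9310909322991953
```

Emit:
move_arm(moves="255 0 0 0 0;255 0 0 0 0;255 0 0 0 0;255 0 0 0 0;255 0 0 0 0;255 0 0 0 0")

```text
time: 22.0
ee_pos: [0.4832, -0.2377, 0.019]
tcp_rot: [-2.404, -2.006, 0.008]
contact_force: [-22.8, 1.7, 7.2]
grip_width: 0.013
```

```bash
python3 - <<'E'
from h import *
cf(); I=viewer.grab_frame('scene')
save('s2.png',cv2.resize(I[90:320,130:460],(800,558),interpolation=cv2.INTER_CUBIC))
E
```

```text
Fx_c 14.5 Fy_c 17.7 Fz 7.2 T [0.12 3.18 0.11]
t 22.0 p [ 0.4832 -0.2377  0.019 ] F [-22.8   1.7   7.2] w 0.013 yaw_y -0.18
z axis [-0.0109  0.0046 -0.9999]
travel toward tube_b, tube_a mm 20.116519723230383 15.927463081993924
```

View pics/s2.png

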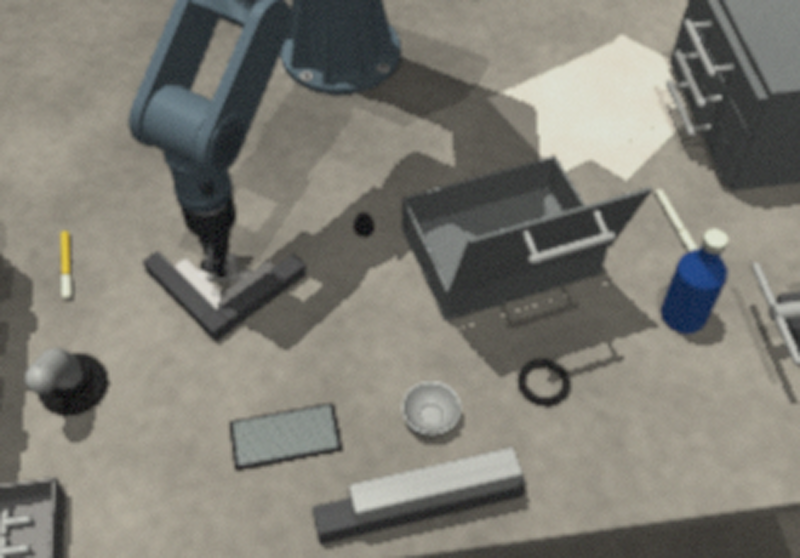

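Emit:
move_arm(moves="255 0 0 -0.04 0;255 0 0 0 0;255 0 0 0 0;255 0 0 0 0")

```text
time: 22.55
ee_pos: [0.4832, -0.2377, 0.0191]
tcp_rot: [-2.404, -2.006, 0.008]
contact_force: [-21.6, 1.6, 4.3]
grip_width: 0.013
```

```bash
python3 - <<'E'
from h import *
cf(); s=r.sense()
ok=s['ee_pos'][2]<.0195 and s['grip_width']>.011 and s['contact_force'][2]>-1
print(ok, r.close_job() if ok else 'not handed in')
E
```

```text
Fx_c 13.7 Fy_c 16.8 Fz 4.3 T [-0.06  2.97  0.1 ]
t 22.55 p [ 0.4832 -0.2377  0.0191] F [-21.6   1.6   4.3] w 0.013 yaw_y -0.18
z axis [-0.0108  0.0047 -0.9999]
travel toward tube_b, tube_a mm 20.098971475549416 15.912928192256489
the job is handed in; nothing more can be done
True None
```

I opened the lid onto its stop, lifted the square out of the case and laid it in the inside corner of the tubes. I handed the job in at 22.5 s with the gripper still holding the square and pressing it there.

**Pressing:** the sideways push measured 13.7 N towards tube_b and 16.8 N towards tube_a. Some of that may be taken by bench friction. The position had stopped changing as the push rose, and the twist about the vertical was only 0.1 N m.

**Squareness:** the wrist picture puts the leg on tube_a within about 0.003 rad of parallel. It also shows an apparent gap of about 1 mm to the tube, which is within the calibration error. I checked the leg on tube_b by force only, because the gripper hid it from the camera.

**Surroundings:** the last scene picture shows the lid open and the things in view where they were. It was cropped, so I didn't compare the rest of the bench.

**What was not perfect:**
- **Tilt:** the tool leans about 0.7° under the push, so the leg tips may sit up to about 1 mm off the bench.
- **Corner position:** the first top-camera and wrist-camera estimates of the corner differed by about 5 mm. I settled it by touch.
- **Grip opening:** the gripper read about 2 mm under the lid handle's real size and about 1 mm under the bar's. Both grips held.

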